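# Change the router bit in a bench chuck

### The job

Change the bit in the bench chuck: turn its sleeve anticlockwise to open the jaws fully, lift out the straight bit and stand it in the empty pocket of the wooden block, then lower the cone-shaped chamfer bit right down into the chuck and turn the sleeve clockwise until all three jaws grip it firmly. Do not drop or knock over the bits, leave the round-nosed bit in its pocket and the other things on the table where they are, and let go of everything at the end.

Things in the scene. Friction and masses are not known exactly. Their poses are not given: they have to be found in the camera images.
- chuck: Bench chuck fixed to the table, mouth straight up: grey 110 x 110 x 10 mm foot with four bolts, a neck (72 mm wide at 10 mm height, narrowing to 48 mm at 20 mm), on it a round ribbed dark steel sleeve. Origin: underside of the foot, on the chuck's axis; z up. Bore 21 mm across, floor 26 mm and mouth 57 mm above the table; the three jaws reach up to 59.5 mm.
- chuck_seat (a point): Point on the chuck's axis at the floor of the bore, on which a shank's lower end rests, 26 mm above the table (31 mm below the mouth); z is up.
- sleeve_grip (a point): Point on the chuck's axis at mid-height of the turning sleeve, 42 mm above the table. The sleeve is a round ring 52 mm in outer diameter, from 27 to 57 mm above the table; grip it from above with a finger on either side, at any yaw. A bit in the chuck stands up between the fingers, to 92 mm above the table. Fingertips at about 34 mm height grip well.
- sleeve (a joint): Turn of the sleeve, rad; grows anticlockwise from above, opening the three coupled jaws 4 mm each per rad. 0: jaws just touch a 12 mm shank; +0.9: stop, fully open (19 mm between jaws); below 0 they squeeze it springily, firm at -0.35, stop at -0.45. Starts at -0.3 to -0.15. Stiff (0.25 N m, up to 0.4 N m squeezing), stays where left. One grasp does either turn.
- jaw0: First of three steel jaws round the bore, each a 9 mm wide, 32 mm tall bar that slides to and from the axis, driven by the sleeve; 120 degrees apart. Origin: middle of the height of its flat gripping face; x points away from the axis.
- jaw1: Second jaw, like the first.
- jaw2: Third jaw, like the first.
- bit_block: Wooden block, 50 x 180 x 34 mm, fixed to the table, with three round pockets in a row along its y axis at -58, 0 and +58 mm, each 16 mm across and 24 mm deep, floor 10 mm above the table. The pocket at -58 mm is empty; the chamfer bit and the round-nosed bit stand in the other two, either way round. Origin: centre of the underside, z up.
- free_pocket (a point): Centre of the floor of the empty pocket, 10 mm above the table and 24 mm below the block's top.
- straight_bit_mid (a point): Straight router bit, clamped in the chuck at the start: steel, 66 mm tall, 70 g; shank 12 mm across and 40 mm long below, then a plain flat-topped cylindrical head 18 mm across, 26 mm tall: hold it by this. The point is on its axis half-way up: 33 mm above the shank's lower end, 7 mm below the head's lower edge. z runs up along the bit.
- chamfer_bit_mid (a point): Chamfer router bit, standing in the block: steel, 66 mm tall, 80 g; shank 12 mm across and 40 mm long, above it a band 28 mm across and 12 mm tall (hold it by this), then a cone 8 mm tall narrowing to 13 mm, and a 12 mm wide, 6 mm tall pilot on top. The point is on its axis half-way up: 33 mm above the shank's lower end, 7 mm below the band. z runs up along the bit.
- straight_bit: The same straight bit; origin at the centre of the shank's lower end, z up along the bit.
- chamfer_bit: The same chamfer bit; origin at the centre of the shank's lower end, z up along the bit.
- round_bit_mid (a point): Round-nosed router bit, standing in the block, to be left there: 66 mm tall, the same 12 mm shank, head 22 mm across and 26 mm tall with a domed top. This point is on its axis half-way up.
- pliers: Pliers with red handles, 55 x 175 x 12 mm, lying beside the chuck on its right (-y) side, to be left alone. Origin: middle of the underside; the length is along y.
- tape_measure: Yellow tape measure, 68 x 102 x 36 mm, behind the wooden block, to be left alone. Origin: on the underside.
- mug: Cream mug, 87 x 117 x 91 mm, farther back on the table, to be left alone. Origin: on the underside.
Not all that is in view belongs to the job. What is shaped like the chamfer_bit but blue, pink or yellow is not meant.

How it is judged:
On the way, in this order (a step that is already met when the one before it is completed fails the run):
1. the sleeve is turned open (beyond 0.65 rad) with the straight bit still in the chuck (value of joint sleeve above 0.65 rad and horizontal distance between straight_bit_mid and chuck_seat below 0.012 m and z of straight_bit_mid in the frame of chuck_seat below 0.045 m), for 0.1 s.
2. the straight bit stands in the empty pocket of the block (horizontal distance between straight_bit_mid and free_pocket below 0.01 m and z of straight_bit_mid in the frame of free_pocket below 0.038 m and angle between straight_bit_mid's own z axis and vertical below 0.25 rad), for 0.2 s.
3. the chamfer bit is fully down in the chuck (z of chamfer_bit_mid in the frame of chuck_seat below 0.037 m and horizontal distance between chamfer_bit_mid and chuck_seat below 0.007 m), for 0.1 s.
4. all three jaws grip the chamfer bit (contact force between each of jaw0, jaw1, jaw2 and chamfer_bit above 3 N), for 0.2 s.
At the end, for the whole second after the job is handed in: Chamfer bit on the chuck floor (4 mm), centred (7 mm), upright (0.08 rad), each jaw pressing over 3 N; straight bit in the free pocket (5 mm high, 10 mm off, 0.25 rad); both still; round-nosed bit moved under 20 mm, pliers, tape measure, mug under 30 mm (all of step 2 and all of step 3 and all of step 4 and angle between chamfer_bit_mid's own z axis and vertical below 0.08 rad and distance of round_bit_mid from where it was at the start of the episode below 0.02 m and linear speed of each of chamfer_bit, straight_bit below 0.02 m/s and distance of each of pliers, tape_measure, mug from where it was at the start of the episode below 0.03 m); the robot touches nothing.
It fails at once if a bit falls freely from more than about 3 cm ((contact force between the fingers and straight_bit below 0.1 N and linear speed of straight_bit above 0.75 m/s) or (contact force between the fingers and chamfer_bit below 0.1 N and linear speed of chamfer_bit above 0.75 m/s)).
It fails at once if the round-nosed bit is moved more than 20 mm (distance of round_bit_mid from where it was at the start of the episode above 0.02 m).
It fails at once if a bystander is pushed more than 30 mm (distance of any of pliers, tape_measure, mug from where it was at the start of the episode above 0.03 m).
It also fails if it takes over 64 s, if anything falls off the work surface, if the arm or the gripper's body presses on something with over 40 N, if the wrist force passes 120 N, or if a joint passes its speed limit or range.

### The arm

A 6-joint arm with a two-finger parallel gripper is mounted at the origin on a cart in front of the work surface, level with it; the furniture and walls round the work are solid. World frame = base frame: x ahead of the robot, y to its left, z up, the work surface at z = 0. Lengths are in m, angles in rad, forces in N, time in s.
With the tool pointing down it reaches from about 0.375 to 0.9 m from the base axis. Payload 3.1 kg.
Tool frame: the origin (TCP) lies on the centre line of the jaws, within the pads' length; the fingertips stand 8 mm ahead of it and the grasp point (between the pads) lies 11 mm behind it; z points along the fingers, y is the line along which they close (so a half turn about z gives the same grasp; the last joint's range is limited). The gripper opens to 87 mm and grips with 3 to 60 N. Pads are 19 mm wide; open, the fingers measure 117 mm over their backs; the gripper's body (75 mm by 190 mm) begins 51 mm behind the grasp point.
Start: joints at [1.167, 0.527, 1.433, -0, 1.181, -0.178], TCP at [0.139, 0.609, 0.231] pointing down, gripper open.
Joint ranges: [-3.08, 3.08], [-0.75, 2.2], [0.22, 2.44], [-1.43, 4.57], [0, 2.65], [-2.85, 2.85]. Speed limits (rad/s): [2.79, 2.79, 3.14, 3.14, 3.14, 3.14].

### API

Orientations are given as a unit quaternion [x, y, z, w].
In Python, from rig import robot gives the robot as it stands. The module is installed in compiled form; this text tells all that it offers.
- The arm moves only by the tool send_rows, never from a script. Its argument "increments" is one flat list of numbers, 7 for each row, row after row: the turn, a rotation vector about the world's x, y, z in rad, then the shift along the world's x, y, z in cm, then the opening, from 0 (shut) to 1 (fully open). A call has 1 to 20 rows; each row shifts and turns the commanded pose from where the row before left it; what a row does not reach is not made up. A row lasts 1/12 s, in which the tool goes at most 41.7 mm and 7.16 degrees, less where a joint would pass 70% of its speed; a pose out of reach is approached as far as the arm can. A call is refused whole if a number of a shift passes 4.17 or a number of a turn 0.125, either way. A call with a gripper value outside its range is refused whole. The fingers move at their own pace and stop on an object; "newtons" is the grip in N (left out, the last holds). Time passes only in rows, so rows that do not move let the fingers close. It gives the time, the measured TCP pose, the force, the opening and the grip force at its end, in the units of the state.
- robot.get_obs(): the state, without advancing time (a new reading comes with each control period).
- robot.camera(name): name is "side" or "top" or "wrist"; returns a dict with "image" (480x640x3 uint8, red, green, blue), "range_z" (480x640 float32, m along the optical axis (not along the pixel's ray), 0 where there is no reading), "fx", "fy", "cx", "cy" (pixels), "R" (3x3) and "t" (3): a world point X has camera coordinates R X + t. Camera axes: x right, y down, z forward; pixel columns grow to the right and rows downward; lengths in m; the calibration is good to about 2 mm. A picture is of the moment at which its call begins.
- robot.hand_in(): hands the job in; it is judged then, once.
The state is a dict: "time": time; "q": joint angles; "joint_velocities": joint speeds; "joint_torque": joint torques, N m; "position": TCP position; "tool_rot": TCP orientation; "ft_force": force on the tool from outside, world axes, zero at the start; "moment": the same for the moment, N m; "grip_width": finger opening in m; "grip_force": force on a finger pad.
Only numpy, scipy, OpenCV 4.12 (cv2) and the standard library are available. Lean on these libraries where they do the work, as an engineer would, in place of code of your own. Each camera call takes 0.05 s, during which the arm holds its last target. There are 200 camera calls.

## Working session

There is one attempt and no reset: what is moved stays moved. The work goes in short steps, Python scripts to look and compute and a tool call to move; the robot and the scene stay as the last step left them, time stands still between calls to the robot, and variables do not carry over. Pictures are saved under pics/ and viewed, at most 10 in all, crops included, and the job is handed in when it is done.

Besides the shell and the picture viewer there is one more tool, called after "Request:" in YAML: its name, and indented under it one key for each argument. send_rows: Moves the arm, as the interface text tells. Its arguments: {"type":"object","properties":{"increments":{"type":"array"},"newtons":{"type":"number"}},"required":["increments"]}

```bash
mkdir -p pics; cat > h.py <<'E'
from rig import robot
import numpy as np, cv2
def cam(n,f=None):
    c=robot.camera(n)
    if f: cv2.imwrite('pics/'+f,cv2.cvtColor(c['image'],cv2.COLOR_RGB2BGR))
    d=c['range_z'];v,u=np.mgrid[:480,:640]
    P=np.stack([(u-c['cx'])/c['fx']*d,(v-c['cy'])/c['fy']*d,d],-1)
    W=(P-c['t'])@c['R']; W[d==0]=np.nan
    return c,W
E
python3 - <<'E'
from h import *
c,W=cam('top','top1.png');np.save('top1.npy',W);np.save('topim.npy',c['image'])
c2,W2=cam('side','side1.png');np.save('side1.npy',W2)
o=robot.get_obs();print({k:np.round(v,3) for k,v in o.items()})
E
```

```text
{'time': np.float64(0.1), 'q': array([ 1.167,  0.528,  1.434,  0.   ,  1.181, -0.179]), 'joint_velocities': array([-0.002, -0.002, -0.003,  0.   , -0.001, -0.   ]), 'joint_torque': array([ -0.   , -44.099, -17.715,   0.063,   0.053,  -0.   ]), 'position': array([0.139, 0.609, 0.23 ]), 'tool_rot': array([ 0.112,  0.994, -0.001, -0.   ]), 'ft_force': array([ 1.127, -0.562,  0.424]), 'moment': array([-0.031, -0.002,  0.006]), 'grip_force': np.float64(0.0), 'grip_width': np.float64(0.087)}
```

View pics/top1.png

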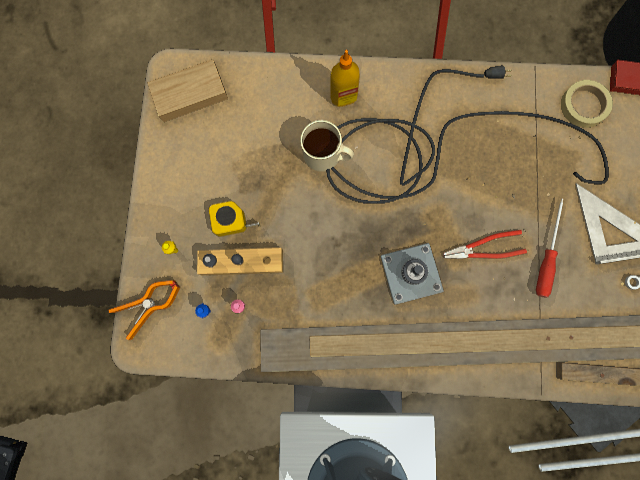

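View pics/side1.png

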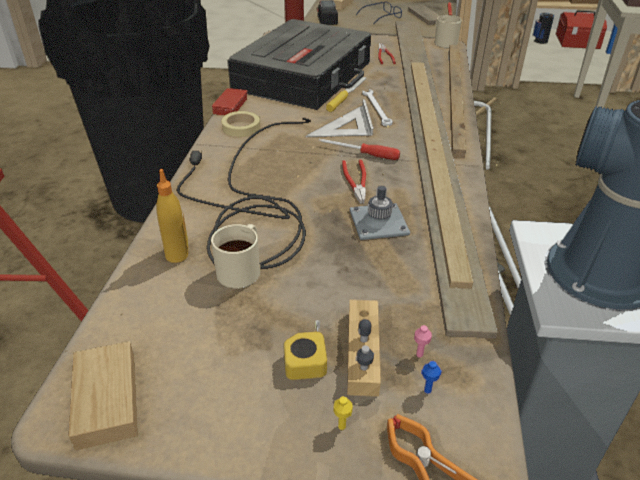

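The top view shows the chuck at about (412,270) and the block at (239,260). Its empty pocket is at (266,260), with dark bits at (209,260) and (237,259). Blue (203,311), pink (237,306) and yellow (168,247) are decoys. I'll enlarge the block to tell chamfer from round, and measure at the same time.

```bash
python3 - <<'E'
from h import *
a=cv2.imread('pics/top1.png');b=cv2.imread('pics/side1.png')
A=cv2.resize(a[235:285,190:290],(800,400),interpolation=cv2.INTER_CUBIC)[:300]
B=cv2.resize(b[290:400,330:450],(400,300),interpolation=cv2.INTER_CUBIC)
C=cv2.resize(a[235:307,370:466],(400,300),interpolation=cv2.INTER_CUBIC)
cv2.imwrite('pics/crop1.png',np.vstack([A,np.hstack([B,C])]))
W=np.load('top1.npy')
def reg(u0,u1,v0,v1,lo,hi):
    P=W[v0:v1,u0:u1].reshape(-1,3);return P[(P[:,2]>lo)&(P[:,2]<hi)]
P=reg(190,290,235,285,.028,.04).astype(np.float32)
r=cv2.minAreaRect(P[:,:2]*1000);print('block',r,len(P),np.median(P[:,2]))
print(cv2.boxPoints(r))
for n,(u0,u1) in dict(A=(200,220),B=(228,247)).items():
    for lo,hi in((.05,.058),(.058,.066),(.066,.072),(.072,.09)):
        P=reg(u0,u1,245,272,lo,hi)
        if len(P):print(n,lo,len(P),P.mean(0).round(4),np.ptp(P,0).round(3))
for lo,hi in((.05,.062),(.08,.1),(.006,.014)):
    P=reg(375,450,235,310,lo,hi);print('chuck',lo,len(P),P.mean(0).round(4),np.ptp(P,0).round(3),(P.max(0)+P.min(0))/2)
    if lo<.01: print(cv2.minAreaRect(P[:,:2].astype(np.float32)*1000))
E
```

```text
block ((465.161376953125, 251.73831176757812), (50.65106964111328, 181.21607971191406), 2.2407028675079346) 1697 0.03488832
[[436.31262 341.2869 ]
 [443.39777 160.20938]
 [494.01013 162.18973]
 [486.925   343.26724]]
A 0.05 12 [0.4582 0.3    0.0546] [0.021 0.015 0.006]
A 0.058 56 [0.4613 0.3077 0.0633] [0.027 0.026 0.007]
A 0.066 56 [0.4625 0.3064 0.0685] [0.021 0.021 0.005]
A 0.072 30 [0.4625 0.3086 0.0767] [0.01  0.011 0.006]
B 0.05 10 [0.4637 0.2439 0.0546] [0.019 0.014 0.006]
B 0.058 11 [0.4595 0.2466 0.0627] [0.021 0.018 0.007]
B 0.066 27 [0.4631 0.2486 0.0702] [0.019 0.02  0.006]
B 0.072 55 [0.4651 0.2509 0.075 ] [0.019 0.019 0.008]
chuck 0.05 400 [ 0.4411 -0.1162  0.057 ] [0.051 0.051 0.012] [ 0.44144657 -0.11694191  0.05598692]
chuck 0.08 75 [ 0.4416 -0.1172  0.0919] [0.02  0.017 0.017] [ 0.44248611 -0.11725617  0.08880794]
chuck 0.006 1761 [ 0.4415 -0.1174  0.0104] [0.154 0.155 0.008] [ 0.4493494  -0.12227616  0.01001217]
((449.038818359375, -122.55690002441406), (153.5726318359375, 155.20571899414062), 0.3684860169887543)
```

View pics/crop1.png

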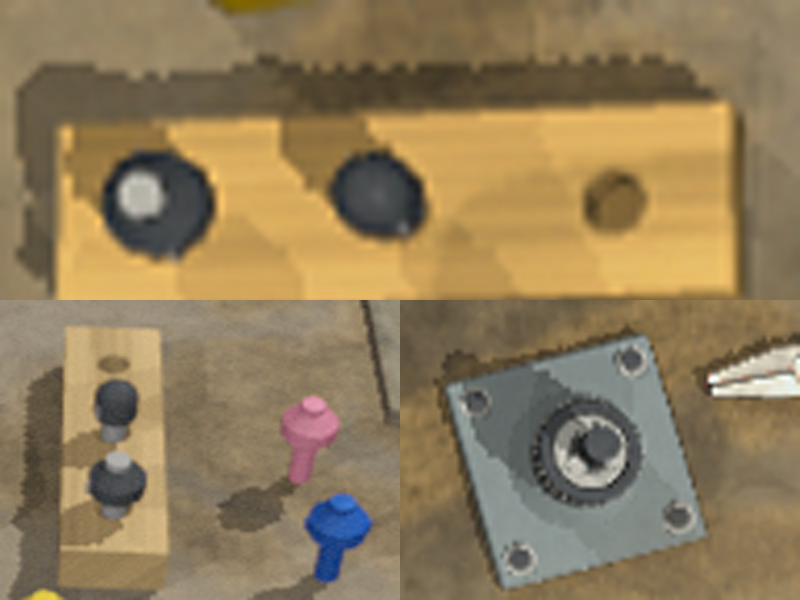

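The chamfer bit is the one at (209,260): a wide dark band with a silver pilot, standing at about (0.4625, 0.308). The bit at (237,259) is plain and domed, so it is the round-nosed one. The empty pocket is at about (0.467, 0.194) and the chuck axis at (0.4415, -0.117). Sizes and heights match the description. Now I'm moving to the chuck.

Request:
send_rows:
  increments: [0,0,-0.1,2.5,-2.5,0,1,0,0,-0.1,2.5,-2.5,0,1,0,0,-0.1,2.5,-2.5,0,1,0,0,-0.1,2.5,-2.5,0,1,0,0,-0.1,2.5,-2.5,0,1,0,0,-0.1,2.5,-2.5,0,1,0,0,-0.1,2.5,-2.5,0,1,0,0,-0.1,2.5,-2.5,0,1,0,0,-0.075,0.7,-3.5,0,1,0,0,-0.075,0.7,-3.5,0,1,0,0,-0.075,0.7,-3.5,0,1,0,0,-0.075,0.7,-3.5,0,1,0,0,-0.075,0.7,-3.5,0,1,0,0,-0.075,0.7,-3.5,0,1,0,0,-0.075,0.7,-3.5,0,1,0,0,-0.075,0.7,-3.5,0,1,0,0,-0.075,0.7,-3.5,0,1,0,0,-0.075,0.7,-3.5,0,1]

```text
time: 1.6
position: [0.409, 0.0576, 0.2305]
tool_rot: [0.777, 0.63, -0.0, -0.0]
ft_force: [-0.0, 0.1, -0.6]
grip_width: 0.0873
grip_force: 0.0
```

Request:
send_rows:
  increments: [0,0,-0.075,0.65,-3.5,-0.6,1,0,0,-0.075,0.65,-3.5,-0.6,1,0,0,-0.075,0.65,-3.5,-0.6,1,0,0,-0.075,0.65,-3.5,-0.6,1,0,0,-0.075,0.65,-3.5,-0.6,1,0,0,0,0,0,0,1,0,0,0,0,0,0,1]

```text
time: 2.18
position: [0.4418, -0.1174, 0.2]
tool_rot: [0.88, 0.474, -0.0, -0.0]
ft_force: [0.1, 0.6, -0.0]
grip_width: 0.0868
grip_force: 0.0
```

```bash
python3 - <<'E'
from h import *
c,W=cam('wrist','w1.png')
print(robot.get_obs()['position'],robot.get_obs()['tool_rot'])
P=W.reshape(-1,3);
for lo,hi in((.085,.1),(.052,.06)):
    Q=P[(P[:,2]>lo)&(P[:,2]<hi)&(np.hypot(P[:,0]-.4415,P[:,1]+.117)<.035)];print(lo,len(Q),Q.mean(0).round(4),((Q.max(0)+Q.min(0))/2).round(4),np.ptp(Q,0).round(4))
E
```

```text
[ 0.44115701 -0.11591005  0.2000429 ] [ 8.79868414e-01  4.75216237e-01 -4.30685815e-04 -9.57280498e-04]
0.085 604 [ 0.4418 -0.1177  0.0921] [ 0.4415 -0.1185  0.0897] [0.0212 0.0182 0.0094]
0.052 2695 [ 0.4432 -0.1158  0.057 ] [ 0.4414 -0.1183  0.056 ] [0.0527 0.0529 0.008 ]
```

View pics/w1.png

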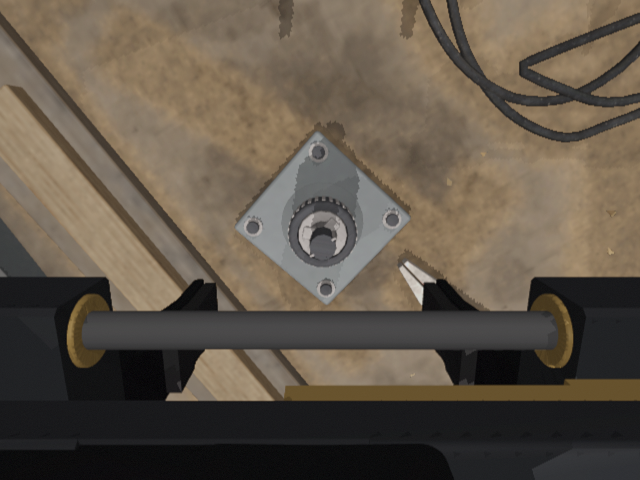

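The wrist view shows the chuck centred between the fingers at about (322,232), with the straight bit standing in it. Both cameras put the axis at (0.4415, -0.1178), so I'm descending and gripping the sleeve.

Request:
send_rows:
  increments: [0,0,0,0,0,-2.5,1,0,0,0,0,0,-2.5,1,0,0,0,0,0,-2.5,1,0,0,0,0,0,-2.5,1,0,0,0,0,0,-2,1,0,0,0,0,0,-1.5,1,0,0,0,0,0,-1.3,1,0,0,0,0,0,-1,1,0,0,0,0,0,0,0.5,0,0,0,0,0,0,0.5,0,0,0,0,0,0,0.5,0,0,0,0,0,0,0.5,0,0,0,0,0,0,0.5,0,0,0,0,0,0,0.5]
  newtons: 60

```text
time: 3.4
position: [0.4421, -0.1158, 0.0432]
tool_rot: [0.879, 0.476, 0.0, 0.001]
ft_force: [0.2, -0.1, -0.4]
grip_width: 0.0552
grip_force: 0.1
```

Request:
send_rows:
  increments: [0,0,0,0,0,0,0.3,0,0,0,0,0,0,0.3,0,0,0,0,0,0,0.3,0,0,0,0,0,0,0.3,0,0,0,0,0,0,0.3]

```text
time: 3.82
position: [0.4441, -0.1172, 0.0431]
tool_rot: [0.879, 0.476, 0.001, 0.002]
ft_force: [4.9, -2.4, 1.5]
grip_width: 0.0485
grip_force: 59.9
```

Request:
send_rows:
  increments: [0,0,0.08,0,0,0,0.3,0,0,0.08,0,0,0,0.3,0,0,0.08,0,0,0,0.3,0,0,0.08,0,0,0,0.3,0,0,0.08,0,0,0,0.3,0,0,0.08,0,0,0,0.3,0,0,0.08,0,0,0,0.3,0,0,0.08,0,0,0,0.3,0,0,0.08,0,0,0,0.3,0,0,0.08,0,0,0,0.3,0,0,0.08,0,0,0,0.3,0,0,0.08,0,0,0,0.3,0,0,0.08,0,0,0,0.3]

```text
time: 4.9
position: [0.441, -0.1168, 0.0431]
tool_rot: [0.526, 0.851, -0.001, -0.0]
ft_force: [-4.0, -8.5, 5.9]
grip_width: 0.0482
grip_force: 59.9
```

```bash
python3 - <<'E'
from h import *
o=robot.get_obs();print({k:np.round(v,3) for k,v in o.items()})
E
```

```text
{'time': np.float64(4.9), 'q': array([-0.504,  0.657,  1.995, -0.003,  0.49 , -0.965]), 'joint_velocities': array([-0.002, -0.   ,  0.003, -0.007,  0.004, -0.952]), 'joint_torque': array([  4.747, -33.441,  -3.569,   0.954,   0.436,   0.296]), 'position': array([ 0.441, -0.117,  0.043]), 'tool_rot': array([ 0.526,  0.851, -0.001, -0.   ]), 'ft_force': array([-4.029, -8.541,  5.899]), 'moment': array([-1.467,  0.408, -0.326]), 'grip_force': np.float64(59.939), 'grip_width': np.float64(0.048)}
```

Request:
send_rows:
  increments: [0,0,0.05,0,0,0,0.3,0,0,0.04,0,0,0,0.3,0,0,0,0,0,0,0.3]

```text
time: 5.15
position: [0.4398, -0.1154, 0.0429]
tool_rot: [0.49, 0.871, 0.0, -0.002]
ft_force: [-2.7, -3.6, 6.7]
grip_width: 0.0481
grip_force: 60.3
```

```bash
python3 - <<'E'
from h import *
o=robot.get_obs();print({k:np.round(o[k],3) for k in('tool_rot','moment','ft_force','q')})
E
```

```text
{'tool_rot': array([ 0.49 ,  0.871,  0.   , -0.002]), 'moment': array([-0.802,  0.729, -0.887]), 'ft_force': array([-2.742, -3.556,  6.735]), 'q': array([-5.040e-01,  6.570e-01,  1.996e+00,  1.000e-03,  4.930e-01,
       -1.050e+00])}
```

Request:
send_rows:
  increments: [0,0,-0.04,0,0,0,1,0,0,0,0,0,0,1,0,0,0,0,0,0,1,0,0,0,0,0,0,1,0,0,-0.05,0,0,0,1,0,0,-0.1,0,0,1.0,1,0,0,-0.1,0,0,1.0,1,0,0,-0.1,0,0,1.0,1,0,0,-0.1,0,0,0,1,0,0,-0.06,0,0,0,1,0,0,0,0,0,0,1]

```text
time: 6.07
position: [0.4415, -0.1154, 0.0726]
tool_rot: [0.707, 0.707, -0.0, -0.0]
ft_force: [0.3, 0.4, 0.2]
grip_width: 0.087
grip_force: 0.0
```

```bash
cat > ck.py <<'E'
from h import *
o=robot.get_obs();print({k:np.round(o[k],3) for k in('position','tool_rot','moment','ft_force')})
for n in('top','wrist'):
    c,W=cam(n,None);P=W.reshape(-1,3)
    for lo,hi,r in((.064,.1,.02),(.052,.062,.035)):
        Q=P[(P[:,2]>lo)&(P[:,2]<hi)&(np.hypot(P[:,0]-.4415,P[:,1]+.117)<r)]
        if len(Q):print(n,lo,len(Q),Q.mean(0).round(4),((Q.max(0)+Q.min(0))/2).round(4),np.ptp(Q,0).round(4))
E
python3 ck.py
```

```text
{'position': array([ 0.441, -0.115,  0.073]), 'tool_rot': array([ 0.707,  0.707, -0.   , -0.   ]), 'moment': array([-0.101,  0.05 ,  0.008]), 'ft_force': array([0.339, 0.411, 0.237])}
wrist 0.064 985 [ 0.4415 -0.1178  0.0843] [ 0.4415 -0.1182  0.0798] [0.0169 0.0186 0.0281]
wrist 0.052 5057 [ 0.4415 -0.1062  0.0571] [ 0.4415 -0.117   0.0569] [0.0527 0.0504 0.0098]
```

Request:
send_rows:
  increments: [0,0,0,0,-0.2,0,0.5,0,0,0,0,0,0,0.3,0,0,0,0,0,0,0.3,0,0,0,0,0,0,0.3,0,0,0,0,0,0,0.1,0,0,0,0,0,0,0.1,0,0,0,0,0,0,0.1,0,0,0,0,0,0,0.1,0,0,0,0,0,0,0.1,0,0,0,0,0,0,0.1]
  newtons: 25

```text
time: 7.0
position: [0.4418, -0.1177, 0.0726]
tool_rot: [0.707, 0.707, -0.0, 0.0]
ft_force: [0.6, 0.1, -1.0]
grip_width: 0.0281
grip_force: 0.0
```

Request:
send_rows:
  increments: [0,0,0,0,0,0,0,0,0,0,0,0,0,0,0,0,0,0,0,0,0,0,0,0,0,0,0,0,0,0,0,0,0,0,0]

```text
time: 7.42
position: [0.4418, -0.1177, 0.0726]
tool_rot: [0.707, 0.707, 0.0, 0.0]
ft_force: [1.1, -0.5, -0.3]
grip_width: 0.0172
grip_force: 25.0
```

```bash
python3 ck.py
```

```text
{'position': array([ 0.442, -0.118,  0.073]), 'tool_rot': array([0.707, 0.707, 0.   , 0.   ]), 'moment': array([-0.069, -0.008,  0.033]), 'ft_force': array([ 1.113, -0.483, -0.298])}
wrist 0.064 2306 [ 0.4416 -0.1103  0.0812] [ 0.4414 -0.1158  0.081 ] [0.0327 0.0228 0.0338]
wrist 0.052 3823 [ 0.4415 -0.1035  0.0568] [ 0.4411 -0.1072  0.0566] [0.0517 0.0305 0.0092]
```

Request:
send_rows:
  increments: [0,0,0,0,0,0.8,0,0,0,0,0,0,1.5,0,0,0,0,0,0,2.5,0,0,0,0,0,0,2.5,0,0,0,0,0,0,2.5,0,0,0,0,0.2,1.5,0,0,0,0,0,0.25,3,0,0,0,0,0,0.25,3,0,0,0,0,0,0.25,3,0,0,0,0,0,0.25,3,0,0,0,0,0,0.25,3,0,0,0,0,0,0.25,3,0,0,0,0,0,0.25,3,0,0,0,0,0,0.25,3,0,0,0,0,0,0.25,2,0,0,0,0,0,0,0,0,0]

```text
time: 8.85
position: [0.4664, 0.1605, 0.1712]
tool_rot: [0.705, 0.709, 0.001, 0.0]
ft_force: [0.6, -0.2, -0.9]
grip_width: 0.0175
grip_force: 25.0
```

```bash
python3 - <<'E'
from h import *
print(robot.get_obs()['position'],robot.get_obs()['grip_width'])
c,W=cam('wrist','w2.png');np.save('w2.npy',W)
E
```

```text
[0.46643562 0.16053674 0.17117977] 0.017536632401237272
```

View pics/w2.png

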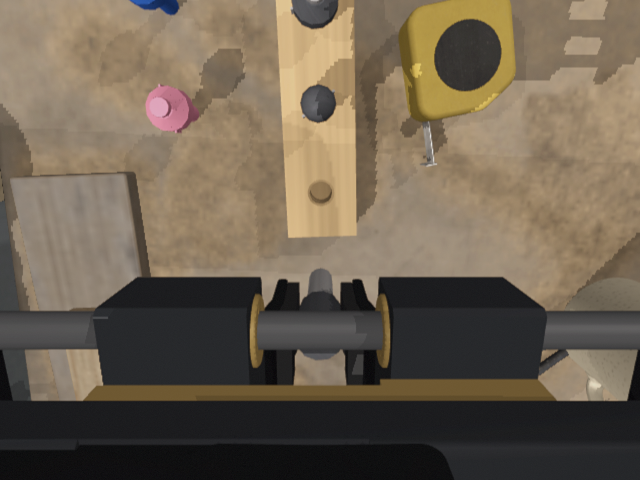

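The wrist view shows the empty pocket at (320,191), the round bit at (318,103), the chamfer bit at (315,10), and the held bit at (320,290). Next I'll locate the pocket rim and the held shank.

```bash
python3 - <<'E'
from h import *
W=np.load('w2.npy')
# pocket: points deeper than the top, inside crop
s=W[175:210,300:342];m=(s[...,2]<.03)
print('deep',m.sum(),np.argwhere(m).mean(0)+[175,300]);v,u=np.argwhere(m).mean(0)+[175,300]
c,_=cam('wrist')
def atz(u,v,z):
    d=c['R'].T@np.array([(u-c['cx'])/c['fx'],(v-c['cy'])/c['fy'],1]);o=-c['R'].T@c['t'];return o+d*(z-o[2])/d[2]
im=c['image'][175:210,300:342].astype(int)
g=cv2.cvtColor(c['image'],cv2.COLOR_RGB2GRAY)
mm=(g[178:206,304:338]<g[150:170,305:335].mean()*.82).astype(np.uint8)
k,l,st,ce=cv2.connectedComponentsWithStats(mm);i=1+st[1:,4].argmax();print(st[i],ce[i]+[304,178])
x,y,w,h,_=st[i];print('rim',atz(304+x+(w-1)/2,178+y+(h-1)/2,.034).round(4),'deepcentroid',atz(u,v,.034).round(4))
B=W[238:280,270:370];print('block',np.median(B[...,2]))
T=W[100:240,270:370].reshape(-1,3);T=T[(abs(T[:,2]-.034)<.004)];print(T.min(0),T.max(0),np.median(T[:,2]))
S=W[255:330,290:350].reshape(-1,3);S=S[(S[:,2]>.1)]
for z in np.arange(.115,.19,.01):
    q=S[abs(S[:,2]-z)<.005]
    if len(q)>3:print(round(z,3),len(q),q.mean(0).round(4),q[:,1].max().round(4),np.ptp(q[:,0]).round(4))
E
```

```text
deep 369 [192.12466125 320.45799458]
[  5   0  24  25 454] [320.6123348  189.99339207]
rim [0.4659 0.1931 0.034 ] deepcentroid [0.4658 0.1916 0.034 ]
block nan
[0.43916532 0.16039674 0.03014814] [0.49189583 0.2559847  0.03698521] 0.03449365898780214
0.125 57 [0.4658 0.1644 0.128 ] 0.1662 0.0113
0.135 150 [0.466  0.1645 0.1351] 0.1662 0.0119
0.145 174 [0.4658 0.1645 0.1451] 0.1662 0.0115
0.155 127 [0.4659 0.1649 0.1536] 0.1663 0.0114
0.165 288 [0.4655 0.1684 0.167 ] 0.1721 0.0248
0.175 564 [0.4655 0.1686 0.1749] 0.1722 0.0239
0.185 312 [0.4656 0.1699 0.1839] 0.1721 0.0224
```

Request:
send_rows:
  increments: [0,0,0,0,1.6,0,0,0,0,0,0,1.7,0,0,0,0,0,0,0,-2,0,0,0,0,0,0,-2,0,0,0,0,0,0,-2,0,0,0,0,0,0,-1.5,0,0,0,0,0,0,-1,0,0,0,0,0,0,-0.6,0,0,0,0,0,0,-0.5,0,0,0,0,0,0,-0.4,0]

```text
time: 9.78
position: [0.4689, 0.1906, 0.0742]
tool_rot: [0.708, 0.707, 0.003, 0.001]
ft_force: [-4.2, 4.7, 32.9]
grip_width: 0.0174
grip_force: 24.7
```

Contact with 33 N: it may be catching on the rim. I'll back up and look.

Request:
send_rows:
  increments: [0,0,0,0,0,0.6,0,0,0,0,0,0,1.0,0,0,0,0,0,0,1.5,0,0,0,0,0,0,0,0]

```text
time: 10.12
position: [0.4681, 0.1901, 0.1041]
tool_rot: [0.707, 0.707, 0.002, 0.002]
ft_force: [0.5, 0.9, -1.1]
grip_width: 0.0169
grip_force: 25.0
```

```bash
cat > bit.py <<'E'
from h import *
o=robot.get_obs();print(o['position'].round(4),o['grip_width'],o['ft_force'].round(1))
c,W=cam('wrist','w3.png');p=o['position']
S=W.reshape(-1,3);S=S[np.hypot(S[:,0]-p[0],S[:,1]-p[1])<.02]
for dz in np.arange(-.06,.02,.005):
    q=S[abs(S[:,2]-p[2]-dz)<.0025]
    if len(q)>3:print(round(p[2]+dz,3),len(q),q.mean(0).round(4),q[:,1].max().round(4),np.ptp(q[:,0]).round(4))
print('low',S[S[:,2]>.037][:,2].min() if (S[:,2]>.037).any() else 0)
c,W=cam('side','s3.png');S=W.reshape(-1,3);S=S[np.hypot(S[:,0]-p[0],S[:,1]-p[1])<.02]
for dz in np.arange(-.06,.02,.005):
    q=S[abs(S[:,2]-p[2]-dz)<.0025]
    if len(q)>3:print('side',round(p[2]+dz,3),len(q),q.mean(0).round(4),q[:,1].max().round(4),np.ptp(q[:,0]).round(4))
E
python3 bit.py; python3 -c "
import cv2,numpy as np
a=cv2.imread('pics/w3.png');b=cv2.imread('pics/s3.png')
cv2.imwrite('pics/v3.png',np.hstack([cv2.resize(a[150:350,220:420],(400,400)),cv2.resize(b[250:410,300:460],(400,400),interpolation=cv2.INTER_CUBIC)]))"
```

```text
[0.4681 0.1901 0.1041] 0.016932375417513055 [ 0.5  0.9 -1.1]
0.064 29 [0.4645 0.192  0.065 ] 0.1935 0.0111
0.069 66 [0.465  0.1924 0.069 ] 0.1938 0.0109
0.074 65 [0.4654 0.1927 0.0742] 0.1942 0.0111
0.079 70 [0.4651 0.193  0.0788] 0.1945 0.0113
0.084 82 [0.4654 0.1933 0.084 ] 0.195 0.0114
0.089 83 [0.4657 0.1938 0.089 ] 0.1951 0.0108
0.094 38 [0.4666 0.1957 0.0935] 0.2027 0.029
0.099 184 [0.4683 0.2002 0.0991] 0.2031 0.0308
0.104 275 [0.4682 0.1999 0.1045] 0.2032 0.0314
0.109 353 [0.4679 0.1996 0.1091] 0.2031 0.031
0.114 345 [0.4679 0.2001 0.1141] 0.2033 0.0311
0.119 364 [0.4687 0.2004 0.1191] 0.2034 0.0311
low 0.0632392807121573
side 0.064 12 [0.4653 0.1897 0.0639] 0.1927 0.0104
side 0.069 14 [0.465  0.1908 0.0694] 0.1937 0.0103
side 0.074 13 [0.465  0.1914 0.0746] 0.1933 0.0104
side 0.079 13 [0.4664 0.1919 0.0793] 0.1944 0.0103
side 0.084 15 [0.4649 0.1918 0.0839] 0.1947 0.0104
side 0.089 11 [0.4659 0.192  0.0883] 0.1945 0.0102
side 0.094 23 [0.4669 0.1943 0.0945] 0.2011 0.0283
side 0.099 27 [0.4655 0.199  0.099 ] 0.2025 0.0317
side 0.104 37 [0.4688 0.1982 0.1042] 0.2032 0.0299
side 0.109 39 [0.466  0.1978 0.1091] 0.2029 0.0331
side 0.114 45 [0.4688 0.1982 0.1142] 0.2024 0.0314
side 0.119 41 [0.4674 0.1981 0.1191] 0.2024 0.0312
```

View pics/v3.png

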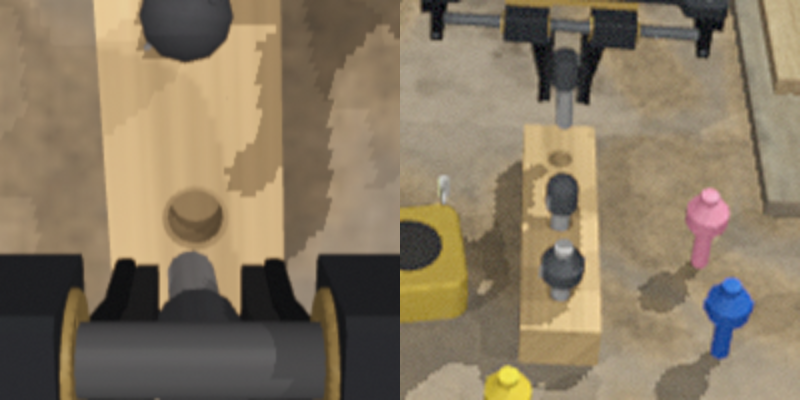

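The held bit's lower end now leans about 0.065 rad toward -y, and the hand is roughly 3 mm short of the pocket, which shows free in the crop at wrist pixel (317,258). I'll straighten the bit and re-measure both in one picture.

Request:
send_rows:
  increments: [0.035,0,0,0,0,0,0,0.03,0,0,0,0,0,0,0,0,0,0,0,0,0,0,0,0,0,0,0,0]

```text
time: 10.55
position: [0.4659, 0.1897, 0.1009]
tool_rot: [0.707, 0.707, 0.022, -0.023]
ft_force: [-0.5, -0.3, -0.2]
grip_width: 0.0172
grip_force: 25.0
```

```bash
cat > fit.py <<'E'
from h import *
def fit():
    p=robot.get_obs()['position'];q=robot.get_obs()['tool_rot']
    c,W=cam('wrist','w4.png');np.save('w4.npy',W)
    g=cv2.cvtColor(c['image'],cv2.COLOR_RGB2GRAY)
    def atz(u,v,z):
        d=c['R'].T@np.array([(u-c['cx'])/c['fx'],(v-c['cy'])/c['fy'],1]);o=-c['R'].T@c['t'];return o+d*(z-o[2])/d[2]
    # pocket: depth deeper than 1.5mm under top
    yy,xx=np.mgrid[:480,:640]
    G=np.array([.466,.193,.034]);uv=c['R']@G+c['t'];u0=c['cx']+c['fx']*uv[0]/uv[2];v0=c['cy']+c['fy']*uv[1]/uv[2]
    r=np.hypot(W[...,0]-.466,W[...,1]-.193)
    win=(np.hypot(xx-u0,yy-v0)<25)
    m=win&(W[...,2]<.0325)
    vs,us=np.nonzero(m);(a,b),rad=cv2.minEnclosingCircle(np.stack([us,vs],1).astype(np.float32))
    print('guess px',u0.round(1),v0.round(1),'hole px',us.min(),us.max(),vs.min(),vs.max(),len(us))
    print('hole',atz((us.min()+us.max())/2,(vs.min()+vs.max())/2,.034).round(4),'w',(atz(us.max()+.5,b,.034)-atz(us.min()-.5,b,.034))[0].round(4))
    S=W.reshape(-1,3);S=S[(np.hypot(S[:,0]-p[0],S[:,1]-p[1])<.02)&(S[:,2]>.04)&(S[:,2]<p[2]-.014)]
    # cylinder fit radius 6
    from scipy.optimize import least_squares
    zb=S[:,2].min()
    f=lambda k:np.hypot(S[:,0]-k[0]-k[2]*(S[:,2]-zb),S[:,1]-k[1]-k[3]*(S[:,2]-zb))-.006
    s=least_squares(f,[p[0],p[1]-.001,0,0],loss='soft_l1',f_scale=.0005)
    print('tcp',p.round(4),q.round(3),'bottom z',zb.round(4),'shank bottom',s.x[:2].round(4),'slope x,y',s.x[2:].round(3),'rms',np.sqrt((f(s.x)**2).mean()).round(5),len(S))
fit()
E
python3 fit.py
```

```text
guess px 321.3 267.1 hole px 304 336 252 286 568
hole [0.4653 0.1919 0.034 ] w 0.0188
tcp [0.4659 0.1897 0.1009] [ 0.707  0.707  0.022 -0.023] bottom z 0.0603 shank bottom [0.4626 0.1893] slope x,y [0.052 0.002] rms 0.00016 365
```

Request:
send_rows:
  increments: [0,-0.025,0,0,0.3,0,0,0,-0.025,0,0.1,0,0,0,0,0,0,0,0,0,0,0,0,0,0,0,0,0]

```text
time: 10.93
position: [0.4668, 0.1935, 0.1013]
tool_rot: [0.705, 0.708, 0.04, -0.006]
ft_force: [0.3, -0.3, -0.8]
grip_width: 0.0172
grip_force: 25.0
```

```bash
python3 fit.py
```

```text
guess px 313.8 273.5 hole px 291 329 260 282 437
hole [0.4638 0.1945 0.034 ] w 0.0222
tcp [0.4668 0.1935 0.1013] [ 0.705  0.708  0.04  -0.006] bottom z 0.0605 shank bottom [0.4657 0.1931] slope x,y [-0.003  0.002] rms 0.00016 362
```

Request:
send_rows:
  increments: [0,0,0,0,0,-1,0,0,0,0,0,0,-1,0,0,0,0,0,0,-0.4,0,0,0,0,0,0,-0.4,0,0,0,0,0,0,-0.4,0,0,0,0,0,0,0,0]

```text
time: 11.48
position: [0.4669, 0.1931, 0.0687]
tool_rot: [0.706, 0.707, 0.04, -0.006]
ft_force: [0.4, -0.5, -0.8]
grip_width: 0.0172
grip_force: 25.0
```

Request:
send_rows:
  increments: [0,0,0,0,0,-0.5,0,0,0,0,0,0,-0.5,0,0,0,0,0,0,-0.4,0,0,0,0,0,0,-0.2,0,0,0,0,0,0,0,0]

```text
time: 11.9
position: [0.4669, 0.1932, 0.053]
tool_rot: [0.706, 0.707, 0.04, -0.006]
ft_force: [-1.4, -0.6, -0.4]
grip_width: 0.0167
grip_force: 25.0
```

Request:
send_rows:
  increments: [0,0,0,0,0,-0.15,0,0,0,0,0,0,-0.15,0,0,0,0,0,0,0,0]

```text
time: 12.15
position: [0.4676, 0.1934, 0.0512]
tool_rot: [0.706, 0.707, 0.041, -0.005]
ft_force: [-1.0, 0.5, 3.8]
grip_width: 0.017
grip_force: 24.9
```

Request:
send_rows:
  increments: [0,0,0,0,0,0,0.25,0,0,0,0,0,0,0.4,0,0,0,0,0,0,0.6,0,0,0,0,0,0,0.6,0,0,0,0,0,0,0.6,0,0,0,0,0,0,0.6,0,0,0,0,0,1,0.6,0,0,0,0,0,2,0.6,0,0,0,0,0,3,0.6,-0.03,0.025,0,0,0,3,0.6,-0.035,0.025,0,0,3,0,0.6,0,0,0,0,0,0,0.6]

```text
time: 13.15
position: [0.4706, 0.2274, 0.144]
tool_rot: [0.705, 0.709, 0.004, 0.002]
ft_force: [0.2, -0.2, -0.5]
grip_width: 0.0521
grip_force: 0.0
```

```bash
cat > blk.py <<'E'
from h import *
o=robot.get_obs();print(o['position'].round(4),o['tool_rot'].round(3))
for n in('top','side','wrist'):
    c,W=cam(n,'blk_%s.png'%n);P=W.reshape(-1,3)
    for nm,cx,cy in(('straight',.466,.193),('chamfer',.4627,.309)):
        Q=P[np.hypot(P[:,0]-cx,P[:,1]-cy)<.022]
        for lo,hi in((.05,.06),(.06,.07),(.07,.08),(.08,.11)):
            q=Q[(Q[:,2]>lo)&(Q[:,2]<hi)]
            if len(q)>5:print(n,nm,lo,len(q),q.mean(0).round(4),((q.max(0)+q.min(0))/2).round(4),np.ptp(q,0).round(4))
E
python3 blk.py
```

```text
[0.4706 0.2274 0.144 ] [0.705 0.709 0.004 0.002]
top straight 0.06 7 [0.4621 0.1885 0.0648] [0.4639 0.1893 0.0646] [0.0147 0.0084 0.0086]
top straight 0.07 59 [0.4666 0.1928 0.0763] [0.4667 0.1926 0.0758] [0.0184 0.016  0.008 ]
side straight 0.05 47 [0.4666 0.198  0.0555] [0.466  0.1969 0.055 ] [0.0207 0.0109 0.0099]
side straight 0.06 58 [0.4664 0.197  0.0651] [0.4663 0.1965 0.0651] [0.021  0.0121 0.0097]
side straight 0.07 86 [0.4661 0.1939 0.0751] [0.466  0.1936 0.0745] [0.0188 0.0182 0.0086]
side chamfer 0.05 72 [0.463  0.318  0.0553] [0.4622 0.315  0.0551] [0.0283 0.0161 0.0096]
side chamfer 0.06 162 [0.4621 0.3135 0.065 ] [0.4619 0.3108 0.065 ] [0.0267 0.0231 0.01  ]
side chamfer 0.07 54 [0.4619 0.3096 0.0746] [0.4622 0.3086 0.0741] [0.014  0.0134 0.0076]
wrist straight 0.05 171 [0.4665 0.199  0.0559] [0.4664 0.1976 0.0551] [0.0214 0.0097 0.0097]
wrist straight 0.06 194 [0.4661 0.1993 0.0651] [0.4664 0.1978 0.0651] [0.0209 0.0094 0.0099]
wrist straight 0.07 242 [0.4664 0.1998 0.0748] [0.4664 0.1993 0.074 ] [0.0166 0.0064 0.0079]
wrist chamfer 0.05 8 [0.4673 0.3035 0.0562] [0.4627 0.3045 0.0552] [0.0272 0.0183 0.0095]
wrist chamfer 0.06 1544 [0.4622 0.3087 0.0657] [0.4619 0.3091 0.065 ] [0.0284 0.0275 0.0099]
wrist chamfer 0.07 555 [0.4622 0.3087 0.0751] [0.4621 0.3087 0.0744] [0.0148 0.0145 0.0087]
```

The straight bit stands in the pocket: top at z=0.076, at (0.4665, 0.193). The chamfer bit is at (0.4621, 0.3089). Next I grip its band with the TCP at about z=0.054, so the fingertips stay clear of the jaw tops in the chuck.

Request:
send_rows:
  increments: [0,0,0,-0.3,2.7,0,0.65,0,0,0,-0.3,2.7,0,0.65,0,0,0,-0.25,2.7,0,0.65,0,0,0,0,0,0,0.65,0,0,0,0,0,0,0.65]

```text
time: 13.72
position: [0.4577, 0.3039, 0.1397]
tool_rot: [0.706, 0.709, -0.001, -0.0]
ft_force: [-0.7, -1.3, 0.1]
grip_width: 0.0564
grip_force: 0.0
```

Request:
send_rows:
  increments: [0,0,0,0.2,0.3,0,0.65,0,0,0,0.2,0.2,0,0.65,0,0,0,0,0,-1,0.65,0,0,0,0,0,0,0.65]

```text
time: 14.05
position: [0.4623, 0.308, 0.129]
tool_rot: [0.707, 0.708, -0.001, -0.001]
ft_force: [-0.5, -0.7, 0.3]
grip_width: 0.0568
grip_force: 0.0
```

Request:
send_rows:
  increments: [0,0,0,0,0,-1.5,0.65,0,0,0,0,0,-1.5,0.65,0,0,0,0,0.1,-1.5,0.65,0,0,0,0,0,-1.2,0.65,0,0,0,0,0,-1.0,0.65,0,0,0,0,0,-0.6,0.65,0,0,0,0,0,0,0.65]

```text
time: 14.63
position: [0.4619, 0.3095, 0.0561]
tool_rot: [0.706, 0.708, -0.001, -0.001]
ft_force: [0.1, -0.2, 0.8]
grip_width: 0.0566
grip_force: 0.0
```

Request:
send_rows:
  increments: [0,0,0,0,0,-0.2,0.4,0,0,0,0,0,0,0.4,0,0,0,0,0,0,0.35,0,0,0,0,0,0,0.35,0,0,0,0,0,0,0.2,0,0,0,0,0,0,0.2,0,0,0,0,0,0,0.2,0,0,0,0,0,0,0.2,0,0,0,0,0,0,0.2]
  newtons: 40

```text
time: 15.38
position: [0.463, 0.3104, 0.056]
tool_rot: [0.706, 0.708, 0.0, 0.0]
ft_force: [0.3, 0.4, 4.0]
grip_width: 0.0269
grip_force: 40.0
```

Request:
send_rows:
  increments: [0,0,0,0,0,0.5,0.2,0,0,0,0,0,1,0.2,0,0,0,0,0,1.5,0.2,0,0,0,0,0,2,0.2,0,0,0,0,0,2,0.2,0,0,0,0,0,2,0.2,0,0,0,0,0,1.4,0.2,0,0,0,0,0,0,0.2]

```text
time: 16.05
position: [0.4646, 0.3111, 0.1631]
tool_rot: [0.706, 0.708, 0.003, 0.001]
ft_force: [1.7, 0.1, -0.4]
grip_width: 0.0267
grip_force: 40.0
```

Request:
send_rows:
  increments: [0,0,0,-0.15,-1.5,0,0.2,0,0,0,-0.15,-3,0,0.2,0,0,0,-0.15,-3,0,0.2,0,0,0,-0.15,-3,0,0.2,0,0,0,-0.15,-3,0,0.2,0,0,0,-0.15,-3,0,0.2,0,0,0,-0.15,-3,0,0.2,0,0,0,-0.15,-3,0,0.2,0,0,0,-0.15,-3,0,0.2,0,0,0,-0.15,-3,0,0.2,0,0,0,-0.15,-3,0,0.2,0,0,0,-0.15,-3,0,0.2,0,0,0,-0.15,-3,0,0.2,0,0,0,-0.15,-2,0,0.2,0,0,0,0,-1,0,0.2,0,0,0,0,0,0,0.2]

```text
time: 17.38
position: [0.4411, -0.0966, 0.1589]
tool_rot: [0.707, 0.707, -0.0, -0.001]
ft_force: [-0.1, -0.0, -0.4]
grip_width: 0.027
grip_force: 40.0
```

```bash
cat > fit2.py <<'E'
from h import *
from scipy.optimize import least_squares
o=robot.get_obs();p=o['position'];print('tcp',p.round(4),o['tool_rot'].round(3),o['grip_width'].round(4))
for n in('wrist','side'):
    c,W=cam(n,'c_%s.png'%n)
    A=W.reshape(-1,3);S=A[(np.hypot(A[:,0]-p[0],A[:,1]-p[1])<.012)&(A[:,2]>.065)&(A[:,2]<p[2]-.010)]
    if len(S)>20:
        zb=S[:,2].min()
        f=lambda k:np.hypot(S[:,0]-k[0]-k[2]*(S[:,2]-zb),S[:,1]-k[1]-k[3]*(S[:,2]-zb))-.006
        s=least_squares(f,[p[0],p[1]-(.001 if n=='wrist' else -.001),0,0],loss='soft_l1',f_scale=.0005)
        print(n,'bottom z',zb.round(4),'at',s.x[:2].round(4),'slope',s.x[2:].round(3),'rms',np.sqrt((f(s.x)**2).mean()).round(5),len(S))
    Q=A[(A[:,2]>.052)&(A[:,2]<.062)&(np.hypot(A[:,0]-.4415,A[:,1]+.117)<.035)]
    if len(Q)>20:print(n,'sleeve',len(Q),((Q.max(0)+Q.min(0))/2).round(4),np.ptp(Q,0).round(4))
E
python3 fit2.py
```

```text
Traceback (most recent call last):
  File "fit2.py", line 3, in <module>
    o=robot.get_obs();p=o['position'];print('tcp',p.round(4),o['tool_rot'].round(3),o['grip_width'].round(4))
                                                                                    ^^^^^^^^^^^^^^^^^^^^^
AttributeError: 'float' object has no attribute 'round'
```

```bash
sed -i "s/,o\['grip_width'\].round(4)//" fit2.py; python3 fit2.py
```

```text
tcp [ 0.4411 -0.0966  0.1589] [ 0.707  0.707 -0.    -0.001]
wrist bottom z 0.1129 at [ 0.4402 -0.0982] slope [-0.001  0.007] rms 0.00018 232
wrist sleeve 2469 [ 0.4415 -0.1122  0.0569] [0.0519 0.0407 0.0098]
side bottom z 0.1136 at [ 0.4401 -0.0984] slope [-0.004  0.019] rms 0.00158 83
side sleeve 272 [ 0.4414 -0.1183  0.0568] [0.0512 0.0526 0.0096]
```

Request:
send_rows:
  increments: [0,0,0,0.1,-1,0,0.2,0,0,0,0.03,-0.96,0,0.2,0,0,0,0,0,-1.5,0.2,0,0,0,0,0,-1.5,0.2,0,0,0,0,0,-0.8,0.2,0,0,0,0,0,0,0.2]

```text
time: 17.98
position: [0.4422, -0.1137, 0.1202]
tool_rot: [0.706, 0.708, -0.001, -0.002]
ft_force: [-0.2, 0.5, -0.7]
grip_width: 0.0269
grip_force: 40.0
```

```bash
python3 fit2.py
```

```text
tcp [ 0.4422 -0.1137  0.1202] [ 0.706  0.708 -0.001 -0.002]
wrist bottom z 0.0746 at [ 0.4411 -0.1153] slope [0.004 0.004] rms 0.00019 228
wrist sleeve 3625 [ 0.4415 -0.1126  0.0569] [0.0526 0.0414 0.0098]
side bottom z 0.0749 at [ 0.4413 -0.1176] slope [0.014 0.056] rms 0.0015 77
side sleeve 264 [ 0.4413 -0.1167  0.0569] [0.0513 0.0507 0.0094]
```

Request:
send_rows:
  increments: [0,0,0,0.03,-0.15,0,0.2,0,0,0,0,-0.11,0,0.2,0,0,0,0,0,-0.8,0.2,0,0,0,0,0,-0.5,0.2,0,0,0,0,0,-0.5,0.2,0,0,0,0,0,-0.5,0.2,0,0,0,0,0,-0.4,0.2,0,0,0,0,0,0,0.2]

```text
time: 18.75
position: [0.4428, -0.1167, 0.0936]
tool_rot: [0.706, 0.708, -0.0, -0.001]
ft_force: [-0.4, 0.8, -2.0]
grip_width: 0.0267
grip_force: 40.0
```

Request:
send_rows:
  increments: [0,0,0,0,0,-0.5,0.2,0,0,0,0,0,-0.5,0.2,0,0,0,0,0,-0.5,0.2,0,0,0,0,0,-0.4,0.2,0,0,0,0,0,-0.15,0.2,0,0,0,0,0,0,0.2]

```text
time: 19.25
position: [0.4431, -0.1168, 0.0736]
tool_rot: [0.706, 0.708, -0.0, -0.001]
ft_force: [-0.9, -0.4, -1.3]
grip_width: 0.0267
grip_force: 40.0
```

Request:
send_rows:
  increments: [0,0,0,0,0,-0.1,0.2,0,0,0,0,0,-0.1,0.2,0,0,0,0,0,0,0.2]

```text
time: 19.5
position: [0.4435, -0.117, 0.0721]
tool_rot: [0.706, 0.708, 0.0, 0.0]
ft_force: [0.1, 0.4, -0.6]
grip_width: 0.027
grip_force: 40.0
```

Request:
send_rows:
  increments: [0,0,0,0,0,-0.1,0.2,0,0,0,0,0,-0.05,0.2,0,0,0,0,0,0,0.2]

```text
time: 19.75
position: [0.4436, -0.1171, 0.0719]
tool_rot: [0.706, 0.708, 0.0, 0.001]
ft_force: [-2.3, 0.6, 11.3]
grip_width: 0.0264
grip_force: 40.0
```

Request:
send_rows:
  increments: [0,0,0,0,0,0.08,0.4,0,0,0,0,0,0,0.7,0,0,0,0,0,0,1,0,0,0,0,0,0,1,0,0,0,0,0,0,1,0,0,0,0,0,0,1,0,0,0,0,0,0,1,0,0,0,0,0,0,1,0,0,0,0,0,0,1,0,0,0,0,0,0,1,0,0,0.1,0,0,0,1,0,0,0.11,0,0,0,1,0,0,0.11,0,0,0,1,0,0,0.11,0,0,0,1,0,0,0.11,0,0,0,1,0,0,0.11,0,0,0,1,0,0,0,0,0,0,1]

```text
time: 21.17
position: [0.4434, -0.1169, 0.0713]
tool_rot: [0.442, 0.897, -0.0, -0.0]
ft_force: [0.1, -0.2, 0.2]
grip_width: 0.087
grip_force: 0.0
```

```bash
cat > ck2.py <<'E'
from h import *
o=robot.get_obs();print({k:np.round(o[k],3) for k in('position','tool_rot','moment','ft_force','grip_width','q')})
for n in('wrist','side'):
    c,W=cam(n,'k_%s.png'%n);P=W.reshape(-1,3)
    for lo,hi,r in((.085,.1,.009),(.066,.078,.0165)):
        Q=P[(P[:,2]>lo)&(P[:,2]<hi)&(np.hypot(P[:,0]-.4415,P[:,1]+.1175)<r)]
        if len(Q):print(n,lo,len(Q),Q.mean(0).round(4),((Q.max(0)+Q.min(0))/2).round(4),np.ptp(Q,0).round(4),Q[:,2].max().round(4))
E
python3 ck2.py
```

```text
{'position': array([ 0.443, -0.117,  0.071]), 'tool_rot': array([ 0.442,  0.897, -0.   , -0.   ]), 'moment': array([-0.076,  0.01 , -0.045]), 'ft_force': array([ 0.122, -0.2  ,  0.189]), 'grip_width': np.float64(0.087), 'q': array([-0.502,  0.597,  1.977, -0.   ,  0.567, -1.157])}
wrist 0.085 98 [ 0.4453 -0.1218  0.0924] [ 0.4447 -0.1214  0.0924] [0.0072 0.0056 0.0027] 0.0937
wrist 0.066 636 [ 0.4356 -0.1101  0.0729] [ 0.4409 -0.118   0.0721] [0.0253 0.0276 0.0117] 0.078
side 0.085 31 [ 0.4431 -0.1171  0.09  ] [ 0.4435 -0.1183  0.0897] [0.0125 0.0139 0.0093] 0.0944
side 0.066 59 [ 0.4429 -0.1098  0.0726] [ 0.4426 -0.114   0.0722] [0.026  0.0201 0.0114] 0.0779
```

Request:
send_rows:
  increments: [0,0,0,-0.15,-0.08,0,1,0,0,0,0,0,-1,1,0,0,0,0,0,-1,1,0,0,0,0,0,-0.8,1,0,0,0,0,0,0,0.5,0,0,0,0,0,0,0.4,0,0,0,0,0,0,0.4,0,0,0,0,0,0,0.4,0,0,0,0,0,0,0.3,0,0,0,0,0,0,0.3,0,0,0,0,0,0,0.3,0,0,0,0,0,0,0.3,0,0,0,0,0,0,0.3,0,0,0,0,0,0,0.3,0,0,0,0,0,0,0.3]
  newtons: 60

```text
time: 22.52
position: [0.4413, -0.1183, 0.0436]
tool_rot: [0.443, 0.897, -0.001, -0.0]
ft_force: [-2.8, -4.2, 1.7]
grip_width: 0.0487
grip_force: 60.0
```

Request:
send_rows:
  increments: [0,0,-0.08,0,0,0,0.3,0,0,-0.08,0,0,0,0.3,0,0,-0.08,0,0,0,0.3,0,0,-0.08,0,0,0,0.3,0,0,-0.08,0,0,0,0.3,0,0,-0.08,0,0,0,0.3,0,0,-0.08,0,0,0,0.3,0,0,-0.08,0,0,0,0.3,0,0,-0.08,0,0,0,0.3,0,0,-0.08,0,0,0,0.3,0,0,-0.08,0,0,0,0.3,0,0,-0.08,0,0,0,0.3,0,0,-0.08,0,0,0,0.3,0,0,-0.08,0,0,0,0.3,0,0,-0.04,0,0,0,0.3,0,0,0,0,0,0,0.3]

```text
time: 23.85
position: [0.4433, -0.1182, 0.0436]
tool_rot: [0.862, 0.507, 0.001, 0.001]
ft_force: [3.6, -0.2, -0.9]
grip_width: 0.0485
grip_force: 60.0
```

```bash
python3 ck2.py
```

```text
{'position': array([ 0.443, -0.118,  0.044]), 'tool_rot': array([0.862, 0.507, 0.001, 0.001]), 'moment': array([ 0.031, -0.164,  0.211]), 'ft_force': array([ 3.604, -0.152, -0.882]), 'grip_width': np.float64(0.048), 'q': array([-0.505,  0.656,  1.991, -0.   ,  0.491,  0.002])}
wrist 0.085 1504 [ 0.4431 -0.1154  0.0894] [ 0.4418 -0.1171  0.0895] [0.0162 0.0151 0.0091] 0.0941
wrist 0.066 113 [ 0.4461 -0.1091  0.07  ] [ 0.4409 -0.1179  0.0721] [0.0271 0.0265 0.0117] 0.078
side 0.085 28 [ 0.4415 -0.1154  0.0888] [ 0.4413 -0.1175  0.0902] [0.0126 0.0133 0.01  ] 0.0952
side 0.066 60 [ 0.442  -0.11    0.0723] [ 0.4414 -0.1117  0.072 ] [0.0279 0.0201 0.0116] 0.0778
```

Request:
send_rows:
  increments: [0,0,-0.05,0,0,0,0.3,0,0,-0.05,0,0,0,0.3,0,0,-0.05,0,0,0,0.3,0,0,0,0,0,0,0.3]

```text
time: 24.28
position: [0.4435, -0.1184, 0.0436]
tool_rot: [0.897, 0.442, 0.001, 0.002]
ft_force: [4.3, 1.7, -0.4]
grip_width: 0.0483
grip_force: 60.0
```

```bash
python3 ck2.py
```

```text
{'position': array([ 0.444, -0.118,  0.044]), 'tool_rot': array([0.897, 0.442, 0.001, 0.002]), 'moment': array([ 0.197, -0.341,  0.389]), 'ft_force': array([ 4.285,  1.745, -0.363]), 'grip_width': np.float64(0.048), 'q': array([-0.505,  0.656,  1.991, -0.   ,  0.491,  0.151])}
wrist 0.085 1496 [ 0.4435 -0.1157  0.0894] [ 0.4419 -0.1178  0.0895] [0.0159 0.0156 0.0089] 0.0939
wrist 0.066 126 [ 0.4485 -0.1109  0.0701] [ 0.4421 -0.1184  0.072 ] [0.0273 0.027  0.0119] 0.078
side 0.085 14 [ 0.4448 -0.1155  0.0887] [ 0.4446 -0.116   0.0894] [0.0062 0.0073 0.0086] 0.0937
side 0.066 60 [ 0.4421 -0.1093  0.0724] [ 0.4415 -0.111   0.072 ] [0.0278 0.018  0.0116] 0.0778
```

Request:
send_rows:
  increments: [0,0,-0.04,0,0,0,0.3,0,0,-0.03,0,0,0,0.3,0,0,0,0,0,0,0.3]

```text
time: 24.63
position: [0.4434, -0.1188, 0.0437]
tool_rot: [0.911, 0.411, 0.001, 0.002]
ft_force: [3.5, -1.5, 0.5]
grip_width: 0.0486
grip_force: 60.0
```

```bash
python3 ck2.py | head -1
```

```text
{'position': array([ 0.443, -0.119,  0.044]), 'tool_rot': array([0.911, 0.411, 0.001, 0.002]), 'moment': array([-0.376, -0.415,  0.87 ]), 'ft_force': array([ 3.526, -1.498,  0.452]), 'grip_width': np.float64(0.049), 'q': array([-0.505,  0.656,  1.991, -0.002,  0.491,  0.219])}
```

At the stop (moment 0.87 N m), so the jaws are fully tight. I'll release, go straight up and check.

Request:
send_rows:
  increments: [0,0,0.01,0,0,0,1,0,0,0,0,0,0,1,0,0,0,0,0,0,1,0,0,0,0,0,0,1,0,0,0,0,0,0,1,0,0,0,0,0,0,1,0,0,0,0,0,1.5,1,0,0,0,0,0,2.5,1,0,0,0,0,0,3.5,1,0,0,0,0,0,3.5,1,0,0,0,0,0,3,1,0,0,0,0,0,2,1,0,0,0,0,0,0,1,0,0,0,0,0,0,1]

```text
time: 25.9
position: [0.4419, -0.1177, 0.2041]
tool_rot: [0.91, 0.414, 0.001, 0.001]
ft_force: [-1.0, 0.0, 0.2]
grip_width: 0.0874
grip_force: 0.0
```

```bash
python3 ck2.py; python3 blk.py | grep -E 'straight 0.07'; python3 -c "
import cv2,numpy as np
a=cv2.imread('pics/k_wrist.png');b=cv2.imread('pics/blk_side.png')
cv2.imwrite('pics/fin.png',np.hstack([cv2.resize(a[100:340,200:440],(400,400)),cv2.resize(b[160:400,270:510],(400,400),interpolation=cv2.INTER_CUBIC)]))"
```

```text
{'position': array([ 0.442, -0.118,  0.204]), 'tool_rot': array([0.91 , 0.414, 0.001, 0.001]), 'moment': array([-0.1  ,  0.085, -0.005]), 'ft_force': array([-0.99 ,  0.046,  0.175]), 'grip_width': np.float64(0.087), 'q': array([-0.506,  0.344,  1.87 ,  0.   ,  0.926,  0.212])}
wrist 0.085 377 [ 0.4421 -0.1173  0.0901] [ 0.4414 -0.1181  0.0895] [0.017  0.0154 0.0089] 0.094
wrist 0.066 133 [ 0.4465 -0.1117  0.0738] [ 0.4413 -0.1181  0.072 ] [0.0288 0.0272 0.0119] 0.078
side 0.085 33 [ 0.4412 -0.1172  0.0899] [ 0.4414 -0.1184  0.0894] [0.0127 0.0145 0.0088] 0.0938
side 0.066 67 [ 0.4413 -0.1102  0.073 ] [ 0.4414 -0.1137  0.0725] [0.028  0.0225 0.0109] 0.078
top straight 0.07 58 [0.4669 0.1929 0.0765] [0.4667 0.1926 0.0761] [0.0178 0.0162 0.0073]
side straight 0.07 90 [0.4662 0.194  0.075 ] [0.4659 0.1932 0.0744] [0.019  0.0213 0.0087]
```

View pics/fin.png

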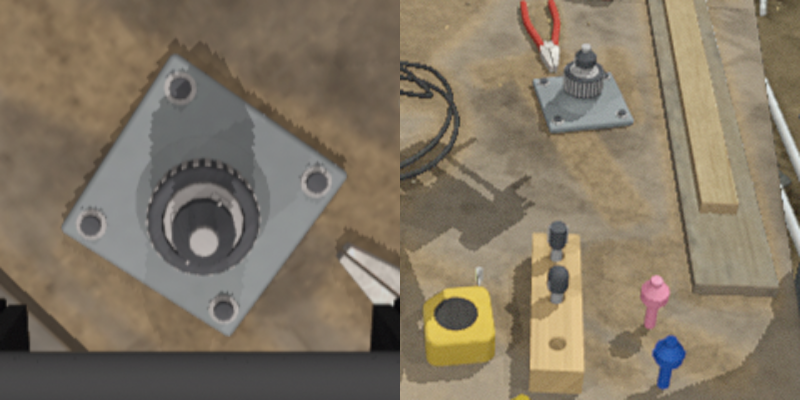

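The chamfer bit is centred and seated in the chuck: crop pixel (203,240), axis (0.4414, -0.118), top at about 0.092 m. The straight bit stands in its pocket at crop pixel (558,240), the round bit is untouched at (558,285), and the hand is clear. Handing in.

```bash
python3 -c "
from rig import robot
print(robot.hand_in())"
```

```text
the job is handed in; nothing more can be done
None
```

The job is handed in (no verdict came back): the straight bit stands in the free pocket, the chamfer bit is seated in the chuck with the sleeve turned clockwise to its stop, and the gripper is open and clear of everything.

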